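# Fit the grating disc on the sloping spindle of a vegetable cutter

## Task

Fit the grating disc on the vegetable cutter: hold it by its grip bar, turn it until its hub lines up with the four teeth of the sloping spindle, and slide it down until it sits fully home on the collar before letting go. Leave the jar, the bowl and the pan where they are.

Things in the scene. Friction and masses are not known exactly. Their poses are not given: they have to be found in the camera images.
- disc: Loose grating disc, about 0.4 kg, lying flat on the counter: round steel plate 130 mm across, 4 mm thick, with small dark grating teeth; at its middle a grey square hub 56 x 56 mm whose top is 42 mm above the plate's underside, and on the hub a grey upright grip bar. Origin: centre of the underside; x along the grip bar, y across it, z up through the bar.
- grip (a point): Middle of the disc's grip bar, on the disc's axis, 64 mm above its underside. The bar is 64 mm long (disc x), 16 mm thick (disc y) and 38 mm high: it stands on the hub, from 42 to 80 mm above the underside. Axes as the disc's.
- socket (a point): Mouth of the hub's socket: same point and axes as the disc's origin. The socket, seen only from below, is a cross open downwards and 34 mm deep: two slots 15 mm wide and 45 mm long, one along the grip bar (x), one across it (y). So the disc fits the spindle in four positions, a quarter turn apart.
- cutter: The vegetable cutter, fixed on the counter: a white housing (210 x 150 mm, up to 145 mm high at the back) with a round aluminium deck, 160 mm across, that slopes at 35 degrees and faces the robot's side. Origin: on the counter, straight below the spindle's seat; its x points to the back of the machine, away from the low side of the deck; z up.
- seat (a point): Middle of the top of the steel collar (60 mm across, 6 mm above the deck), 140 mm above the counter; the disc's underside rests here when home. z is the spindle's axis, leaning 35 degrees from vertical to the low side of the deck (the cutter's -x). x and y lie along the two bars of the spindle's cross and turn with it; a seated disc's x and y lie along them, any quarter turn.
- tip (a point): Free end of the dark steel spindle, on its axis, 30 mm above the seat; axes as the seat's. The spindle is a cross of four teeth: two bars 12 mm wide and 40 mm from tip to tip, along x and y, square-sided up to 24 mm above the seat, then narrowing to a sharp ridge at 30 mm.
- spindle (a joint): Turn of the spindle about its axis (rad, counter-clockwise seen from its free end; at 0 one bar of the cross points straight down the slope, towards the cutter's low side). It turns stiffly (about 0.15 N m of drag, whatever the angle) between stops at -0.8 and 0.8 and stays where it is left.
- jar: Bystander: closed amber glass jar, 84 mm across and 130 mm high, standing. Origin: centre of its underside.
- bowl: Bystander: white bowl, 120 mm across and 60 mm high. Origin: centre of its underside.
- pan: Bystander: small red rectangular frying pan, 150 x 130 mm, 32 mm high, with a black handle that reaches 200 mm from the pan's middle along its -x. Origin: centre of its underside.
Things that resemble listed ones, but are neither listed nor needed, are in the scene too. What is shaped like the disc but green or purple is not meant.

How it is judged (in metres and radians):
On the way:
1. the disc, still in the fingers, reaches home on the collar (within 6 mm) (distance between disc and seat below 0.006 m and angle between the z axis of disc and the z axis of seat, either way round below 0.12 rad and contact force between the fingers and disc above 0.5 N), for 0.1 s.
At the end, for the whole second after the job is handed in: The disc sits home on the spindle, grip bar outwards: its underside within 4 mm of the collar's top, its centre within 6 mm of the seat, its axis within 0.08 rad of the spindle's, released and at rest; jar, bowl and pan within 30 mm of where they stood (z of disc in the frame of seat below 0.004 m and distance between disc and seat below 0.006 m and angle between the z axis of disc and the z axis of seat, either way round below 0.08 rad and angle between disc's own z axis and vertical below 0.9 rad and linear speed of disc below 0.02 m/s and contact force between the fingers and disc below 0.1 N and distance of each of jar, bowl, pan from where it was at the start of the episode below 0.03 m); the robot touches nothing.
It fails at once if jar, bowl or pan pushed more than 30 mm from its place (distance of any of jar, bowl, pan from where it was at the start of the episode above 0.03 m).
It also fails if it takes over 35 s, if anything falls off the work surface, if the arm or the gripper's body presses on something with over 40 N, if the wrist force passes 120 N, or if a joint passes its speed limit or range.

## Robot

A 6-joint arm with a two-finger parallel gripper is mounted at the origin on the work surface. World frame = base frame: x ahead of the robot, y to its left, z up, the work surface at z = 0. Lengths are in mm, angles in degrees, forces in N, time in s.
With the tool pointing down it reaches from about 250 to 775 mm from the base axis. Payload 4 kg.
Tool frame: the origin (TCP) lies between the finger pads; the fingertips stand 22 mm ahead of it and the grasp point (between the pads) lies 3 mm ahead of it; z points along the fingers, y is the direction in which the jaws open and shut (so a half turn about z gives the same grasp; the last joint's range is limited). The gripper opens to 85 mm and grips with 20 to 120 N. Pads are 22 mm wide; open, the fingers measure 114 mm over their backs; the gripper's body (76 mm by 85 mm) begins 54 mm behind the grasp point. The pads swing forward as they close: fully open they stand 13 mm farther back than shut.
Start: joints at [-81.079, 4.996, 78.535, -0, 96.463, -5.907], TCP at [140.752, -531.699, 253.341] pointing down, gripper open.
Joint ranges: [-177.83, 177.83], [-43.37, 116.18], [15.69, 146.23], [-61.86, 241.86], [9.47, 152.12], [-147.06, 147.06]. Speed limits (degrees/s): [159.86, 159.86, 180, 180, 180, 180].

## Interface

Orientations are given as a 3x3 rotation matrix whose columns are the frame's x, y, z axes.
In Python, from station import * gives the robot as it stands. The module is installed in compiled form; this text tells all that it offers.
- The arm moves only by the tool jog_arm, never from a script. Its arguments are lists of equal length, an entry for each row: "turn": the turn, a rotation vector about the world's x, y, z in rad, a list of three; "travel": the shift along the world's x, y, z in m, a list of three; "claw": the opening, from 0 (shut) to 1 (fully open). A call has 1 to 5 rows; each row is the pose to reach, as a shift and turn from the pose measured when the call began; what a row does not reach only later rows make up. A row lasts 1/10 s, in which the tool goes at most 50 mm and 8.59 degrees, less where a joint would pass 70% of its speed; a pose out of reach is approached as far as the arm can. A call with a gripper value outside its range is refused whole. The fingers move at their own pace and stop on an object; the grip force is fixed at half the most. Time passes only in rows, so rows that repeat a pose let the fingers close. It gives the time, the measured TCP pose, the force and the opening at its end, in the units of the state.
- state(): the state, without advancing time (a new reading comes with each control period).
- get_image(name): name is "scene" or "top" or "wrist"; returns a dict with "color" (400x640x3 uint8, blue, green, red), "depth" (400x640 float32, mm along the optical axis (not along the pixel's ray), 0 where there is no reading), "fov_y" (degrees; the focal length in pixels is half the picture's height over the tangent of half this angle, whatever the lens; pixels are square), "cx", "cy" (the principal point, pixels), "k1" (the pictures are not rectified: a ray, as slopes to the right and down, at radius r is drawn at 1 + k1 r^2 times it, then the intrinsics apply), "world_from_camera" (4x4, takes a point from camera to world coordinates). Camera axes: x right, y down, z forward; pixel columns grow to the right and rows downward; lengths in mm; the calibration is good to about 2 mm. A picture is of the moment at which its call begins.
- finish_job(): hands the job in, once; it reports no verdict.
The state is a dict: "t": time; "q": joint angles; "qd": joint speeds; "effort": joint torques, N m; "ee_pos": TCP position; "tcp_rot": TCP orientation; "ft_force": force on the tool from outside, world axes, zero at the start; "moment": the same for the moment, N m; "width": opening from 0.0 (shut) to 1.0 (fully open).
Only numpy, scipy, OpenCV 4.12 (cv2) and the standard library are available. Lean on these libraries where they do the work, as an engineer would, in place of code of your own. Each camera call takes 0.05 s, during which the arm holds its last target. There are 200 camera calls.

## Working session

There is one attempt and no reset: what is moved stays moved. The work goes in short steps, Python scripts to look and compute and a tool call to move; the robot and the scene stay as the last step left them, time stands still between calls to the robot, and variables do not carry over. Pictures are saved under pics/ and viewed, about 8 in all and at most 12, crops included, and the job is handed in when it is done.

Besides the shell and the picture viewer there is one more tool, called after "Request:" as name(argument=value, ...) on one line, values as JSON. jog_arm: Moves the arm, as the interface text tells. Its arguments: {"type":"object","properties":{"turn":{"type":"array","items":{"type":"array","items":{"type":"number"}}},"travel":{"type":"array","items":{"type":"array","items":{"type":"number"}}},"claw":{"type":"array","items":{"type":"number"}}},"required":["turn","travel","claw"]}

```bash
mkdir -p pics; cat > h.py <<'E'
import numpy as np, cv2, pickle, sys
def grab(name,tag):
    from station import get_image
    im=get_image(name); pickle.dump(im,open(f'pics/{tag}.pkl','wb')); cv2.imwrite(f'pics/{tag}.png',im['color']); return im
def load(tag): return pickle.load(open(f'pics/{tag}.pkl','rb'))
def rays(im,uv):
    uv=np.atleast_2d(np.float64(uv)); f=200/np.tan(np.radians(im['fov_y']/2))
    d=(uv-[im['cx'],im['cy']])/f; s=d.copy()
    for _ in range(20): s=d/(1+im['k1']*(s**2).sum(1,keepdims=True))
    return np.c_[s,np.ones(len(s))]
def plane(im,uv,p0,n):
    T=im['world_from_camera']; r=rays(im,uv)@T[:3,:3].T; o=T[:3,3]
    n=np.float64(n); return o+r*(((np.float64(p0)-o)@n)/(r@n))[:,None]
def onz(im,uv,z): return plane(im,uv,[0,0,z],[0,0,1])
def cloud(im):
    v,u=np.mgrid[:400,:640]; r=rays(im,np.c_[u.ravel(),v.ravel()])*im['depth'].reshape(-1,1)
    T=im['world_from_camera']; return (r@T[:3,:3].T+T[:3,3]).reshape(400,640,3)
def proj(im,P):
    T=np.linalg.inv(im['world_from_camera']); c=np.atleast_2d(P)@T[:3,:3].T+T[:3,3]; s=c[:,:2]/c[:,2:]
    f=200/np.tan(np.radians(im['fov_y']/2)); return s*(1+im['k1']*(s**2).sum(1,keepdims=True))*f+[im['cx'],im['cy']]
E
python3 - <<'E'
from h import *
a=grab('top','t0');b=grab('scene','s0');
cv2.imwrite('pics/both.png',cv2.resize(np.vstack([a['color'],b['color']]),(480,600)))
for i in(a,b): print(i['fov_y'],i['cx'],i['cy'],i['k1'],i['world_from_camera'].round(3).tolist(),(i['depth']==0).mean())
from station import state; print(state())
E
```

```text
43.45530081695304 316.96590729256593 191.01507648920125 -0.023405084851437257 [[0.018, -0.99, 0.138, 291.598], [-1.0, -0.02, -0.019, -39.579], [0.021, -0.138, -0.99, 1691.361], [0.0, 0.0, 0.0, 1.0]] 0.0038203125
55.32291478286699 317.2452297675673 197.6460099507553 -0.016186372379608016 [[-0.356, 0.697, -0.622, 1133.692], [0.934, 0.263, -0.24, 203.615], [-0.004, -0.667, -0.745, 871.938], [0.0, 0.0, 0.0, 1.0]] 0.0038671875
{'t': 0.1, 'q': array([-8.10788690e+01,  5.03612654e+00,  7.86172462e+01,  7.81949652e-04,
        9.64646184e+01, -5.90608502e+00]), 'qd': array([ 0.01077004, -0.01506331, -0.23108678,  0.06065376,  0.01841702,
       -0.02945073]), 'effort': array([ 2.31739585e-03, -3.53014576e+01, -3.14218211e+01, -1.21920934e-04,
        7.95398781e-03, -7.06069656e-06]), 'ee_pos': array([ 140.69250414, -531.26901378,  252.23392702]), 'tcp_rot': array([[ 9.66701585e-01,  2.55906137e-01, -3.05953741e-04],
       [ 2.55906221e-01, -9.66699467e-01,  2.03652353e-03],
       [ 2.25393553e-04, -2.04700599e-03, -9.99997879e-01]]), 'ft_force': array([-0.56706324, -0.46736   ,  0.42445462]), 'moment': array([0.00556223, 0.04200003, 0.03197757]), 'width': 1.002006722176205}
```

View pics/t0.png

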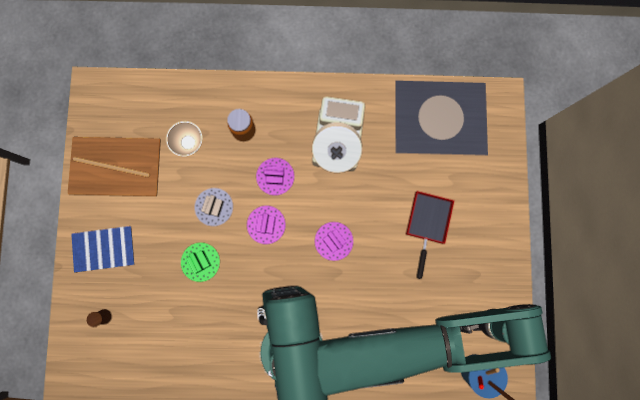

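View pics/s0.png

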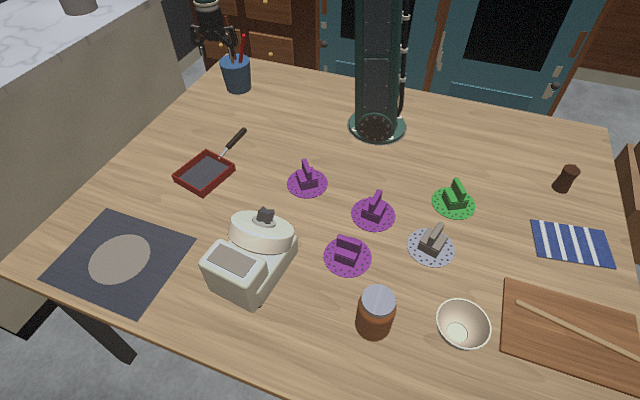

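Candidates shaped like the disc: purple at top (275,176), (266,225) and (334,241); green at (200,262); grey steel at (213,206) in top and (431,246) in scene. The grey steel one fits, since the green and purple ones are excluded. The cutter spindle is at top (337,152) and scene (265,215). I'll confirm with one enlarged crop and take measurements.

```bash
python3 - <<'E'
from h import *
a=load('t0');b=load('s0')
c=lambda i,u,v,r:cv2.resize(i['color'][v-r:v+r,u-r:u+r],(300,300),interpolation=cv2.INTER_CUBIC)
cv2.imwrite('pics/crop.png',np.vstack([np.hstack([c(a,213,206,24),c(a,337,150,30)]),np.hstack([c(b,431,243,30),c(b,262,225,40)])]))
for i,u,v in((a,213,206),(b,431,246)):
    P=cloud(i)[v-40:v+40,u-40:u+40].reshape(-1,3)
    c0=onz(i,[[u,v]],4)[0]; print('disc px',c0)
    near=np.hypot(*(P[:,:2]-c0[:2]).T)<70
    Q=P[near]; print(np.percentile(Q[:,2],[5,30,50,70,90,95,99]))
    bar=Q[Q[:,2]>65]; print(len(bar),bar.mean(0) if len(bar) else '')
for i,u,v in((a,337,150),(b,262,225)):
    P=cloud(i); m=np.zeros((400,640),bool); m[v-28:v+28,u-40:u+40]=1
    hsv=cv2.cvtColor(i['color'],cv2.COLOR_BGR2HSV)
    Q=P[m&(hsv[...,2]>150)&(hsv[...,1]<40)]
    best=None;rng=np.random.default_rng(0)
    for _ in range(500):
        p=Q[rng.choice(len(Q),3,False)];n=np.cross(p[1]-p[0],p[2]-p[0]);n/=np.linalg.norm(n)+1e-9
        k=abs((Q-p[0])@n)<2.5
        if best is None or k.sum()>best.sum(): best=k
    Q=Q[best];q=Q.mean(0);n=np.linalg.svd(Q-q)[2][2];n*=np.sign(n[2]);print('deck',len(Q),q,n,np.degrees(np.arccos(n[2])),np.degrees(np.arctan2(n[1],n[0])))
    o=i['world_from_camera'][:3,3]
E
```

```text
disc px [468.93422699 278.09544655   4.        ]
[-3.98397137  1.96121414  4.68431958  9.16614106 47.70936173 77.08015745
 82.81209507]
107 [466.95131923 274.11664648  77.92952841]
disc px [464.91593047 279.10724845   4.        ]
[ 1.66507767  5.46976345  7.05204633 24.66786105 57.52731842 80.97210861
 83.71250909]
158 [473.92043821 277.60859443  79.65734677]
deck 1789 [ 647.69966721 -128.86237968  149.24641329] [0.81331024 0.56538512 0.13735398] 82.10523872004919 34.805689217413985
deck 970 [ 657.53225393 -122.45061893  147.2421405 ] [-0.56305189  0.07107219  0.82335977] 34.57745220491532 172.8057895859839
```

View pics/crop.png

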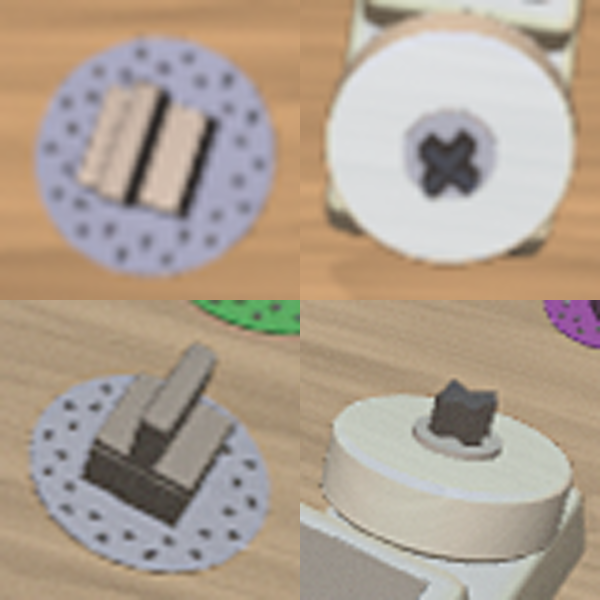

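The crop confirms it: the grey plate with hub and bar (scene 431,246) is the disc. The spindle cross is on the deck, rotated roughly 45° as seen from the top. Next I'll get the wrist camera geometry and rough positions.

```bash
python3 - <<'E'
from h import *
w=grab('wrist','w0'); from station import state; s=state()
R=s['tcp_rot']; T=w['world_from_camera']; print((R.T@T[:3,:3]).round(3), R.T@(T[:3,3]-s['ee_pos']), w['fov_y'],w['cx'],w['cy'],w['k1'])
a=load('t0');print(onz(a,[[337,151.5]],148), onz(load('s0'),[[264,213]],165))
E
```

```text
[[ 0.    -0.966 -0.258]
 [ 1.     0.     0.   ]
 [-0.    -0.258  0.966]] [  65.07084005   -0.39654031 -121.74235094] 59.870268978360194 326.2202195026358 199.3213168513831 -0.0515508765334002
[[ 633.71429402 -129.40119501  148.        ]] [[ 634.61168229 -126.35213739  165.        ]]
```

Request:
jog_arm(turn=[[0,0,0],[0,0,0],[0,0,0],[0,0,0],[0,0,0]], travel=[[0.034,0.037,0.02],[0.068,0.074,0.04],[0.102,0.111,0.06],[0.136,0.148,0.08],[0.17,0.185,0.08]], claw=[1,1,1,1,1])

```text
t: 0.65
ee_pos: [301.3, -356.9, 333.3]
tcp_rot: [[0.967, 0.255, 0.002], [0.255, -0.967, -0.002], [0.002, 0.002, -1.0]]
ft_force: [0.0, -0.1, 0.4]
width: 0.996
```

Request:
jog_arm(turn=[[-0.01,-0.1,0],[-0.02,-0.2,0],[-0.035,-0.3,0],[-0.05,-0.4,0],[-0.06,-0.5,0]], travel=[[0.03,0.035,0],[0.06,0.07,0],[0.09,0.105,0],[0.12,0.14,0],[0.15,0.175,0]], claw=[1,1,1,1,1])

```text
t: 1.15
ee_pos: [452.0, -180.4, 333.7]
tcp_rot: [[0.85, 0.207, 0.485], [0.268, -0.961, -0.06], [0.454, 0.181, -0.872]]
ft_force: [0.6, -0.2, 0.3]
width: 0.998
```

Request:
jog_arm(turn=[[-0.005,-0.05,0],[-0.01,-0.1,0],[-0.01,-0.11,0],[-0.01,-0.11,0],[-0.01,-0.11,0]], travel=[[0.035,0.035,0],[0.06,0.065,0],[0.07,0.072,0],[0.07,0.072,0],[0.07,0.072,0]], claw=[1,1,1,1,1])

```text
t: 1.65
ee_pos: [521.7, -109.1, 333.5]
tcp_rot: [[0.796, 0.185, 0.577], [0.273, -0.959, -0.069], [0.541, 0.213, -0.814]]
ft_force: [1.1, 0.2, -0.4]
width: 1.002
```

```bash
python3 - <<'E'
from h import *
w=grab('wrist','w1'); from station import state; s=state(); print(s['t'],s['ee_pos'],s['tcp_rot'],s['q'])
print(proj(w,[[635,-127,140]]))
E
```

```text
1.7 [ 521.67547067 -109.59738165  333.67538053] [[ 0.79570539  0.18419069  0.57699803]
 [ 0.27251912 -0.95963857 -0.06947761]
 [ 0.54091243  0.2125267  -0.81378507]] [-23.41317877 -20.36052255  98.23382317  10.27935449  68.05534361
  51.08035095]
[[323.29504578 192.5221178 ]]
```

View pics/w1.png

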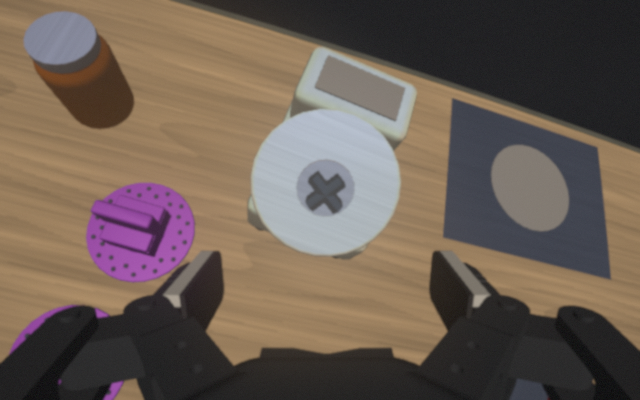

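The wrist picture shows the deck as an ellipse centred near (325,182), the collar, and the spindle cross at (325,192). Now to measure the deck plane, seat and cross angle.

```bash
cat > cut.py <<'E'
from h import *
def cutter(tag,uv):
    w=load(tag); P=cloud(w); hsv=cv2.cvtColor(w['color'],cv2.COLOR_BGR2HSV)
    u,v=uv
    d=(hsv[...,2]>135)&(hsv[...,1]<60)
    d=cv2.morphologyEx(d.astype(np.uint8),cv2.MORPH_OPEN,np.ones((3,3)))
    yy,xx=np.mgrid[:400,:640]; win=np.hypot(xx-u,yy-v)<90
    Q0=P[(d>0)&win&(np.hypot(xx-u,yy-v)>34)]; Q=Q0
    rng=np.random.default_rng(1);best=np.zeros(1)
    for _ in range(800):
        p=Q[rng.choice(len(Q),3,False)];n=np.cross(p[1]-p[0],p[2]-p[0]);n/=np.linalg.norm(n)+1e-9
        k=abs((Q-p[0])@n)<2
        if k.sum()>best.sum(): best=k
    Q=Q[best>0];q=Q.mean(0);n=np.linalg.svd(Q-q,full_matrices=False)[2][2];n*=np.sign(n[2])
    print('plane',len(Q),len(Q0),q,n,'tilt',np.degrees(np.arccos(n[2])),'az',np.degrees(np.arctan2(n[1],n[0])))
    on=abs((P-q)@n)<3
    m=((on&win&(hsv[...,1]<60))*255).astype(np.uint8); m=cv2.morphologyEx(m,cv2.MORPH_OPEN,np.ones((5,5)))
    cs=cv2.findContours(m,cv2.RETR_EXTERNAL,cv2.CHAIN_APPROX_NONE)[0];c=max(cs,key=cv2.contourArea)
    B=plane(w,cv2.convexHull(c)[:,0],q,n); 
    ex=np.cross([0,1,0],n);ex/=np.linalg.norm(ex);ey=np.cross(n,ex)
    X=np.c_[(B-q)@ex,(B-q)@ey]; A=np.c_[2*X,np.ones(len(X))]; s=np.linalg.lstsq(A,(X**2).sum(1),rcond=None)[0]
    C=q+s[0]*ex+s[1]*ey; print('deck centre',C,'r',np.sqrt(s[2]+s[0]**2+s[1]**2),'seat',C+6*n)
    return w,P,hsv,q,n,C,xx,yy
if __name__=='__main__':
    w,P,hsv,q,n,C,xx,yy=cutter('w1',(325,182))
    tip=C+36*n; print('proj seat,tip',proj(w,[C+6*n,tip]))
    pc=proj(w,[C+6*n+26*n])[0]
    m=(hsv[...,2]<95)&(np.hypot(xx-pc[0],yy-pc[1])<30)
    U=np.c_[xx[m],yy[m]]; print('dark',len(U),U.mean(0),U.min(0),U.max(0))
    lo=np.array([-n[0],-n[1],0]); 
    for az in (n,):
        a=np.array([az[0],az[1],0]);a/=np.linalg.norm(a); down=a-(a@n)*n;down/=np.linalg.norm(down)
    side=np.cross(n,down)
    for h in (20,24,28):
        B=plane(w,U,C+(6+h)*n,n)-(C+(6+h)*n); X=np.c_[B@down,B@side]; c=X.mean(0); z=(X-c)@[1,1j]
        print(h,c,'angle from downslope mod90',np.degrees(np.angle((abs(z)**4*np.exp(4j*np.angle(z))).sum()))/4,np.abs(z).max())
    print('down',down,'side',side)
    cv2.imwrite('pics/x1.png',cv2.resize(w['color'][110:260,245:405],(640,600),interpolation=cv2.INTER_CUBIC))
E
python3 cut.py
```

```text
plane 13155 15256 [ 645.01292526 -127.61418868  138.03238174] [-0.56821822  0.07202225  0.81971998] tilt 34.9432270907626 az 172.77622097115312
deck centre [ 643.24312831 -128.16589619  136.85405784] r 78.07633515837706 seat [ 639.83381901 -127.73376266  141.77237775]
proj seat,tip [[325.22407485 187.83846449]
 [325.13814638 194.70721773]]
dark 894 [324.87136465 192.10738255] [307 172] [343 212]
20 [ 0.00408152 -0.31069825] angle from downslope mod90 -30.85983078193899 21.948881906515467
24 [-0.8702756  -0.64374291] angle from downslope mod90 -30.85983078193899 21.681240522587863
28 [-1.74463272 -0.97678756] angle from downslope mod90 -30.85983078193899 21.413599138660214
down [-0.81321354  0.10307567 -0.57276448] side [-1.25744973e-01 -9.92062600e-01  2.08166817e-17]
```

View pics/x1.png

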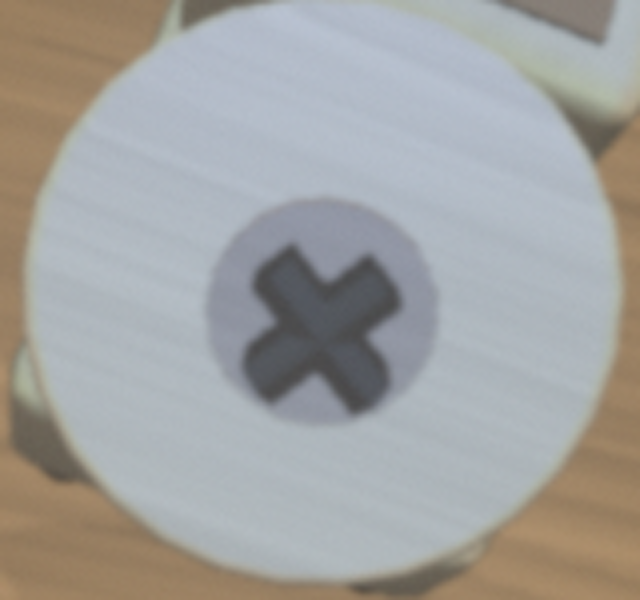

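The cross angle is about -31° from downslope (mod 90°). The deck tilt measures 34.9°, against 35° stated. Next I'll move to view the disc.

Request:
jog_arm(turn=[[0.015,0.122,0],[0.03,0.244,0],[0.045,0.366,0],[0.06,0.488,0],[0.073,0.607,0]], travel=[[-0.01,0.04,0],[-0.02,0.08,0],[-0.03,0.12,0],[-0.04,0.16,0],[-0.05,0.2,0]], claw=[1,1,1,1,1])

```text
t: 2.2
ee_pos: [471.7, 90.2, 335.1]
tcp_rot: [[0.969, 0.249, 0.006], [0.249, -0.969, -0.002], [0.006, 0.003, -1.0]]
ft_force: [0.9, -0.9, 0.1]
width: 1.001
```

Request:
jog_arm(turn=[[0,0,0.14],[0,0,0.28],[0,0,0.42],[0,0,0.56],[0,0,0.7]], travel=[[0,0.04,0],[0,0.08,-0.02],[0,0.12,-0.04],[0,0.16,-0.06],[0,0.18,-0.07]], claw=[1,1,1,1,1])

```text
t: 2.7
ee_pos: [471.7, 271.1, 262.8]
tcp_rot: [[0.576, 0.817, 0.002], [0.817, -0.576, 0.002], [0.003, 0.001, -1.0]]
ft_force: [0.7, -0.2, -0.7]
width: 0.997
```

Request:
jog_arm(turn=[[0,0,0.14],[0,0,0.28],[0,0,0.42],[0,0,0.56],[0,0,0.7]], travel=[[0,0,0],[0,0,0],[0,0,0],[0,0,0],[0,0,0]], claw=[1,1,1,1,1])

```text
t: 3.2
ee_pos: [472.9, 269.4, 263.0]
tcp_rot: [[-0.089, 0.996, 0.0], [0.996, 0.089, 0.003], [0.003, 0.001, -1.0]]
ft_force: [-0.6, -0.2, -0.6]
width: 1.001
```

Request:
jog_arm(turn=[[0,0,0.14],[0,0,0.28],[0,0,0.42],[0,0,0.56],[0,0,0.7]], travel=[[0,0,0],[0,0,0],[0,0,0],[0,0,0],[0,0,0]], claw=[1,1,1,1,1])

```text
t: 3.7
ee_pos: [474.1, 267.6, 263.2]
tcp_rot: [[-0.711, 0.703, -0.002], [0.703, 0.711, 0.003], [0.003, 0.001, -1.0]]
ft_force: [0.0, 0.5, 0.2]
width: 1.0
```

```bash
cat > disc.py <<'E'
from h import *
w=grab('wrist','w2'); P=cloud(w); hsv=cv2.cvtColor(w['color'],cv2.COLOR_BGR2HSV)
near=np.hypot(P[...,0]-468,P[...,1]-277)<75
for lo,hi in((60,110),(30,55),(-5,15)):
    m=near&(P[...,2]>lo)&(P[...,2]<hi)
    if lo<0: m&=(hsv[...,1]<60)
    m=cv2.morphologyEx((m*255).astype(np.uint8),cv2.MORPH_OPEN,np.ones((3,3)))
    cs=cv2.findContours(m,cv2.RETR_EXTERNAL,cv2.CHAIN_APPROX_NONE)[0];c=np.vstack(cs)[:,0] if lo<0 else max(cs,key=cv2.contourArea)[:,0]
    z=np.median(P[...,2][m>0])
    h=cv2.convexHull(c)[:,0]
    W=onz(w,h,{60:80,30:42,-5:4}[lo])[:,:2].astype(np.float32)
    print(lo,'z',z,'rect',cv2.minAreaRect(W),'circ',cv2.fitEllipse(W) if len(W)>5 else '')
cv2.circle(w['color'],tuple(np.int32(proj(w,[[468,277,80]])[0])),2,(0,0,255),-1)
cv2.imwrite('pics/w2.png',w['color'])
E
python3 disc.py
```

```text
60 z 81.01491044390323 rect ((468.4251708984375, 278.36981201171875), (16.76007652282715, 64.46916198730469), 73.88107299804688) circ ((468.7099304199219, 278.4494323730469), (21.678354263305664, 74.14183807373047), 73.09002685546875)
30 z 43.27057364482698 rect ((473.6354675292969, 294.7841796875), (20.57931900024414, 56.630733489990234), 73.90872955322266) circ ((473.51751708984375, 294.673828125), (25.99319839477539, 72.21417999267578), 73.8835678100586)
-5 z 5.3719785772880755 rect ((468.8824157714844, 277.574951171875), (130.05772399902344, 129.92347717285156), 17.623506546020508) circ ((468.8916320800781, 277.4432678222656), (130.37001037597656, 130.47906494140625), 159.01332092285156)
```

View pics/w2.png

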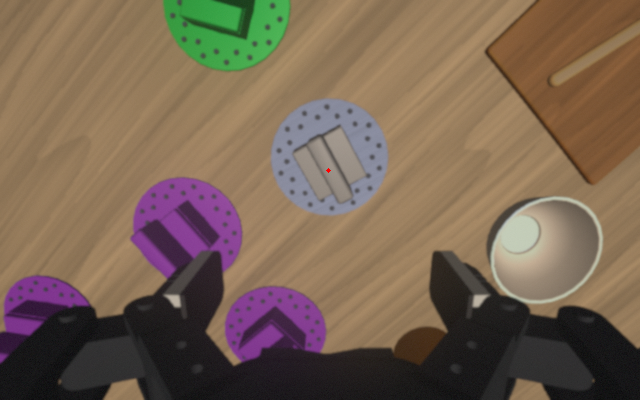

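The disc is centred at about (468.5, 278.2) with its bar at 163.9° yaw, and the plate measures 130 mm, as described. The bowl is at (545,250), clear of the fingers. Aligning and descending.

Request:
jog_arm(turn=[[0,0,0.12],[0,0,0.24],[0,0,0.36],[0,0,0.48],[0,0,0.499]], travel=[[-0.002,0.005,-0.03],[-0.004,0.01,-0.06],[-0.0055,0.0106,-0.1],[-0.0055,0.0106,-0.13],[-0.0055,0.0106,-0.135]], claw=[1,1,1,1,1])

```text
t: 4.25
ee_pos: [466.7, 275.9, 123.5]
tcp_rot: [[-0.961, 0.277, -0.011], [0.277, 0.961, -0.002], [0.01, -0.005, -1.0]]
ft_force: [-1.2, -1.1, -0.5]
width: 1.0
```

Request:
jog_arm(turn=[[0.002,-0.008,0],[0.002,-0.008,0],[0.002,-0.008,0],[0.002,-0.008,0],[0.002,-0.008,0]], travel=[[0.001,0.0015,-0.02],[0.0018,0.0023,-0.04],[0.0018,0.0023,-0.054],[0.0018,0.0023,-0.0555],[0.0018,0.0023,-0.0555]], claw=[1,1,1,1,0.6])

```text
t: 4.75
ee_pos: [469.3, 278.0, 68.8]
tcp_rot: [[-0.96, 0.278, -0.002], [0.278, 0.96, -0.0], [0.002, -0.001, -1.0]]
ft_force: [0.3, -0.6, -0.6]
width: 0.857
```

Request:
jog_arm(turn=[[0,0,0],[0,0,0],[0,0,0],[0,0,0],[0,0,0]], travel=[[0,0,0],[0,0,0],[0,0,0],[0,0,0],[0,0,0]], claw=[0,0,0,0,0])

```text
t: 5.25
ee_pos: [469.7, 278.2, 69.7]
tcp_rot: [[-0.96, 0.278, -0.001], [0.278, 0.96, 0.0], [0.001, 0.0, -1.0]]
ft_force: [-0.5, -0.5, 3.3]
width: 0.177
```

Request:
jog_arm(turn=[[0,0,0],[0,0,0],[0,0,0],[0,0,0],[0,0,0]], travel=[[0,0,0],[0,0,0],[0,0,0.002],[0,0,0.01],[0,0,0.02]], claw=[0,0,0,0,0])

```text
t: 5.75
ee_pos: [468.7, 277.8, 88.9]
tcp_rot: [[-0.96, 0.278, -0.004], [0.278, 0.96, -0.001], [0.004, -0.002, -1.0]]
ft_force: [0.2, 0.1, -3.9]
width: 0.18
```

The disc is gripped: width 0.18 and a weight change of about 4 N. Next I'll compute the goal poses while lifting.

Request:
jog_arm(turn=[[0,0,0],[0,0,0],[0,0,0],[0,0,0],[0,0,0]], travel=[[0,0,0.04],[0,-0.01,0.085],[0,-0.03,0.13],[0,-0.05,0.175],[-0.005,-0.07,0.22]], claw=[0,0,0,0,0])

```text
t: 6.25
ee_pos: [463.4, 207.0, 311.2]
tcp_rot: [[-0.961, 0.278, -0.003], [0.278, 0.961, -0.001], [0.003, -0.002, -1.0]]
ft_force: [1.8, 0.1, -4.1]
width: 0.178
```

```bash
cat > go.py <<'E'
from h import *
from scipy.spatial.transform import Rotation as Ro
from station import state
az=np.radians(172.78);t=np.radians(35)
n=np.array([np.sin(t)*np.cos(az),np.sin(t)*np.sin(az),np.cos(t)])
a=np.array([np.cos(az),np.sin(az),0]); down=a-(a@n)*n;down/=np.linalg.norm(down);side=np.cross(n,down)
seat=np.array([640.4,-127.8,140.4]); off=np.array([1.0,0,69.7])
def Rt(phi):
    p=np.radians(phi);x=np.cos(p)*down+np.sin(p)*side;z=-n;return np.c_[x,np.cross(z,x),z]
def tcp(phi,h,sh=(0,0)): return seat+h*n+sh[0]*down+sh[1]*side-Rt(phi)@off
def delta(s,phi,h,sh=(0,0)):
    return (tcp(phi,h,sh)-s['ee_pos'])/1000,(Ro.from_matrix(Rt(phi))*Ro.from_matrix(s['tcp_rot']).inv()).as_rotvec()
def where(s):
    d=s['ee_pos']+s['tcp_rot']@off-seat; R=s['tcp_rot']
    return 'h %.1f down %.1f side %.1f tilt %.2f phi %.2f'%(d@n,d@down,d@side,np.degrees(np.arccos(-R[:,2]@n)),np.degrees(np.arctan2(R[:,0]@side,R[:,0]@down)))
if __name__=='__main__':
    np.set_printoptions(precision=4,suppress=True)
    s=state(); print(s['t'],s['ee_pos'],s['q'],s['ft_force'],where(s))
    for phi in map(float,sys.argv[2:]): print(phi,*delta(s,phi,float(sys.argv[1])))
E
python3 go.py 70 -120.9 149.1 -30.9 59.1
```

```text
6.25 [463.4299 206.9904 311.2375] [ 17.6588  -0.5535  77.762    0.011  102.9752 -56.1877] [ 1.8458  0.139  -4.0723] h 208.4 down 121.3 side -310.0 tilt 35.17 phi -10.88
-120.9 [ 0.097  -0.3255 -0.0567] [ 0.5367 -0.4753 -1.8853]
149.1 [ 0.0968 -0.3241 -0.0569] [-0.8427 -0.0555  2.6443]
-30.9 [ 0.0981 -0.3253 -0.0559] [ 0.0405 -0.6164 -0.3713]
59.1 [ 0.098  -0.3239 -0.0561] [-0.4242 -0.489   1.1494]
```

Request:
jog_arm(turn=[[0.005,-0.08,-0.05],[0.01,-0.16,-0.1],[0.015,-0.24,-0.15],[0.02,-0.32,-0.2],[0.025,-0.4,-0.24]], travel=[[0.01,-0.04,0.005],[0.02,-0.08,0.01],[0.035,-0.12,0.01],[0.05,-0.16,0.01],[0.06,-0.2,0.01]], claw=[0,0,0,0,0])

```text
t: 6.75
ee_pos: [523.2, 5.5, 322.0]
tcp_rot: [[-0.794, 0.467, 0.389], [0.498, 0.867, -0.024], [-0.348, 0.175, -0.921]]
ft_force: [1.0, 1.0, -4.6]
width: 0.177
```

```bash
python3 go.py 80 -30.9
```

```text
6.75 [523.2123   5.5497 322.0151] [ -6.2165 -13.9048  91.11     1.0713  79.9097 -66.0131] [ 1.0312  1.0161 -4.5712] h 157.1 down 20.3 side -119.7 tilt 12.22 phi -23.77
-30.9 [ 0.0326 -0.1232 -0.0585] [ 0.0159 -0.2134 -0.1293]
```

Request:
jog_arm(turn=[[0.005,-0.07,-0.04],[0.01,-0.14,-0.08],[0.0159,-0.2134,-0.1293],[0.0159,-0.2134,-0.1293],[0.0159,-0.2134,-0.1293]], travel=[[0.01,-0.035,-0.005],[0.02,-0.075,-0.02],[0.03,-0.115,-0.045],[0.0326,-0.1232,-0.0585],[0.0326,-0.1232,-0.0585]], claw=[0,0,0,0,0])

```text
t: 7.25
ee_pos: [553.4, -118.3, 258.6]
tcp_rot: [[-0.636, 0.53, 0.561], [0.601, 0.796, -0.071], [-0.484, 0.292, -0.825]]
ft_force: [-1.4, 0.8, -4.8]
width: 0.177
```

```bash
python3 go.py 60 -30.9; python3 - <<'E'
from h import *
from go import *
b=grab('scene','s3'); w=grab('wrist','w3')
c=b['color'][110:290,170:330].copy()
cv2.imwrite('pics/v3.png',np.hstack([cv2.resize(c,(500,562),interpolation=cv2.INTER_CUBIC)[:400],cv2.resize(w['color'],(300,188)).copy() if 0 else np.zeros((400,1,3),np.uint8)]))
cv2.imwrite('pics/v3.png',np.vstack([np.hstack([cv2.resize(c,(356,400),interpolation=cv2.INTER_CUBIC),w['color'][:, 100:540]])]))
# disc plate centre from scene: grey plate
s=state(); d=s['ee_pos']+s['tcp_rot']@off
print('pred disc,seat px scene',proj(b,[d,seat,seat+30*n]), 'wrist',proj(w,[d,seat]))
E
```

```text
7.25 [ 553.3625 -118.3253  258.6432] [-22.4145 -14.4738 101.9927   9.9478  59.3778 -76.6518] [-1.3519  0.7562 -4.8466] h 77.4 down 5.4 side 1.0 tilt 0.56 phi -31.08
-30.9 [ 0.0139 -0.0007 -0.0115] [-0.0034 -0.0095  0.0023]
pred disc,seat px scene [[271.35983422 190.41108221]
 [263.50375205 220.96556832]
 [266.32982424 209.72204151]] wrist [[328.37117801 224.10511703]
 [327.09558249 191.6750365 ]]
```

View pics/v3.png

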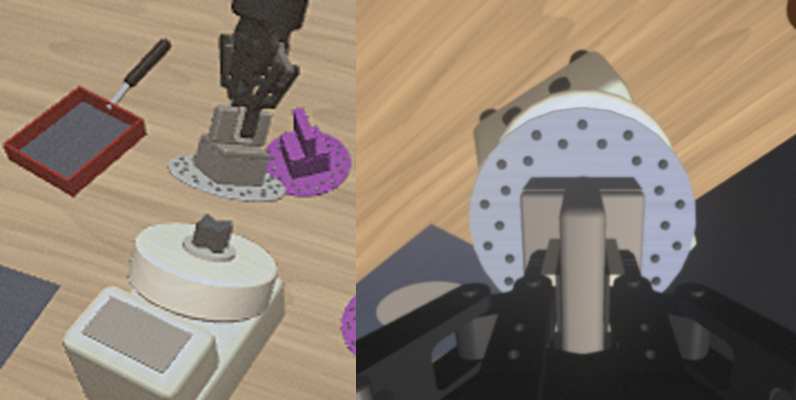

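The disc is held above the spindle: scene crop disc (235,175), spindle (212,230). In the wrist view the plate rim is visible around (582,215) in the composite. I'll measure the disc's pose in the hand, and cross-check the seat from the scene camera.

```bash
cat > inhand.py <<'E'
from h import *
from go import *
from scipy.optimize import least_squares
w=load('w3'); s=state(); R=s['tcp_rot'];p=s['ee_pos']
P=(cloud(w)-p)@R; hsv=cv2.cvtColor(w['color'],cv2.COLOR_BGR2HSV)
yy,xx=np.mgrid[:400,:640]
m=(abs(P[...,2]-66)<7)&(np.hypot(P[...,0],P[...,1])<75)&(hsv[...,1]<70)&(hsv[...,2]>120)&(yy<290)
A=P[m]; q=np.median(A,0); 
for _ in range(4):
    k=abs((A-q)@(np.linalg.svd(A-q,full_matrices=False)[2][2]))<2; A=A[k]; q=A.mean(0); nn=np.linalg.svd(A-q,full_matrices=False)[2][2]
nn*=np.sign(nn[2]); print('plate normal in tool',nn,'plane z at centre',q[2]-(nn[:2]@( -q[:2]))/nn[2]*-1 if 0 else q[2]+(nn[0]*q[0]+nn[1]*q[1])/nn[2])
mm=cv2.morphologyEx((m*255).astype(np.uint8),cv2.MORPH_CLOSE,np.ones((7,7)));mm=cv2.morphologyEx(mm,cv2.MORPH_OPEN,np.ones((5,5)))
c=max(cv2.findContours(mm,cv2.RETR_EXTERNAL,cv2.CHAIN_APPROX_NONE)[0],key=cv2.contourArea)
h=cv2.convexHull(c)[:,0]; h=h[h[:,1]<265]
for z in (65.7,67):
    W=(plane(w,h,p+R[:,2]*z,R[:,2])-p)@R
    f=lambda v:np.hypot(W[:,0]-v[0],W[:,1]-v[1])-v[2]
    r=least_squares(f,[0,0,65],loss='soft_l1'); r2=least_squares(lambda v:f([*v,65]),[0,0],loss='soft_l1'); print(z,'circ',r.x,r2.x,abs(r.fun).mean())
m=(abs(P[...,2]+10)<5)&(abs(P[...,1])<14)&(abs(P[...,0])<40)
B=P[m]; print('bar top',len(B),np.median(B[:,2]),cv2.minAreaRect(B[:,:2].astype(np.float32)))
b=load('s3'); hsv=cv2.cvtColor(b['color'],cv2.COLOR_BGR2HSV); PP=cloud(b)
m=(hsv[...,2]<100)&(np.hypot(xx-265,yy-214)<16); print('scene dark px mean',xx[m].mean(),yy[m].mean(),m.sum(),'pred h~17',proj(b,[seat+17*n]), 'pts',np.median(PP[m],0))
E
python3 inhand.py
```

```text
plate normal in tool [ 0.00204291 -0.00389583  0.99999032] plane z at centre 65.81449003401359
65.7 circ [ 2.35317723 -1.51962484 64.23448538] [ 1.45222848 -1.37562208] 0.11401577130077512
67 circ [ 1.90896281 -1.52505646 64.68258821] [ 1.53908071 -1.47215114] 0.11481076076640007
bar top 7198 -10.017508593205013 ((5.367820739746094, -0.3200960159301758), (27.27711296081543, 57.30678939819336), 89.82091522216797)
scene dark px mean 264.83957219251334 215.3850267379679 187 pred h~17 [[265.09880511 214.61894946]] pts [ 639.28246294 -123.89597193  161.01313664]
```

```bash
sed -i 's/^seat=.*/seat=np.array([640.7,-128.5,140.3]); off=np.array([1.4,0,69.7])/' go.py; python3 go.py 40 -30.9
```

```text
7.35 [ 555.8609 -117.0689  264.1712] [-22.2132 -14.5863 101.6385   9.9908  59.2889 -76.6246] [ 0.4769 -0.5749 -3.7413] h 80.9 down 0.3 side -1.5 tilt 0.05 phi -30.89
-30.9 [ 0.0233 -0.0044 -0.0333] [-0.0007 -0.0002 -0.0006]
```

Request:
jog_arm(turn=[[0,0,0],[0,0,0],[0,0,0],[0,0,0],[0,0,0]], travel=[[0.008,-0.0025,-0.01],[0.016,-0.004,-0.022],[0.0233,-0.0044,-0.0333],[0.0233,-0.0044,-0.0333],[0.0233,-0.0044,-0.0333]], claw=[0,0,0,0,0])

```text
t: 7.85
ee_pos: [579.2, -120.9, 229.5]
tcp_rot: [[-0.635, 0.525, 0.567], [0.598, 0.799, -0.07], [-0.49, 0.295, -0.821]]
ft_force: [0.8, -0.6, -3.9]
width: 0.177
```

```bash
python3 go.py 22 -30.9;python3 - <<'E'
from h import *
b=grab('scene','s4'); a=grab('top','t4')
cv2.imwrite('pics/v4.png',np.hstack([cv2.resize(b['color'][150:270,200:330],(433,400),interpolation=cv2.INTER_CUBIC),cv2.resize(a['color'][110:200,290:380],(360,400),interpolation=cv2.INTER_CUBIC)]))
E
```

```text
7.85 [ 579.164  -120.8816  229.4574] [-21.5059 -10.3619 102.1579  10.0876  54.6422 -76.8119] [ 0.7599 -0.5729 -3.8642] h 38.9 down 1.0 side -0.7 tilt 0.19 phi -30.87
-30.9 [ 0.0102 -0.0018 -0.0134] [-0.0016 -0.0025 -0.0015]
```

View pics/v4.png

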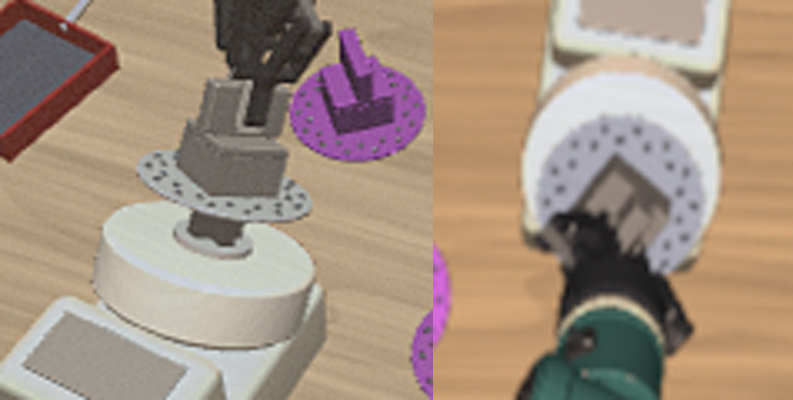

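The pictures show the disc just above the spindle and concentric with it (scene crop 220,230). Sliding down in small steps.

Request:
jog_arm(turn=[[-0.001,-0.002,-0.001],[-0.0016,-0.0025,-0.0015],[-0.0016,-0.0025,-0.0015],[-0.0016,-0.0025,-0.0015],[-0.0016,-0.0025,-0.0015]], travel=[[0.003,-0.0002,-0.0032],[0.005,-0.0008,-0.006],[0.007,-0.0012,-0.009],[0.0088,-0.0016,-0.0115],[0.0102,-0.0018,-0.0134]], claw=[0,0,0,0,0])

```text
t: 8.45
ee_pos: [588.8, -122.5, 218.5]
tcp_rot: [[-0.633, 0.525, 0.57], [0.598, 0.799, -0.072], [-0.493, 0.295, -0.819]]
ft_force: [-16.2, 3.4, 10.9]
width: 0.179
```

```bash
python3 go.py 10 -30.9; python3 -c "
from station import state;s=state();print(s['moment'])"
```

```text
8.45 [ 588.7775 -122.5012  218.4886] [-21.1969  -8.769  102.1431  10.0433  52.8223 -76.7463] [-16.1632   3.364   10.9481] h 24.3 down -0.9 side -0.2 tilt 0.04 phi -30.88
-30.9 [ 0.0075 -0.0011 -0.0122] [ 0.      0.0007 -0.0004]
[0.63561185 2.16278989 0.27981049]
```

```bash
cat >> go.py <<'E'
    F=s['ft_force']-[0,0,-4.0]; M=s['moment']; print('F n,down,side',F@n,F@down,F@side,'M',M@n,M@down,M@side)
    if 1:
        for sh in ((2,0),(3,0)): print(sh,delta(s,float(sys.argv[2]),float(sys.argv[1]),sh)[0])
E
python3 go.py 24 -30.9
```

```text
8.45 [ 588.7775 -122.5012  218.4886] [-21.1969  -8.769  102.1431  10.0433  52.8223 -76.7463] [-16.1632   3.364   10.9481] h 24.3 down -0.9 side -0.2 tilt 0.04 phi -30.88
-30.9 [-0.0005 -0.0001 -0.0007] [ 0.      0.0007 -0.0004]
F n,down,side 21.684578882211085 4.9076318075434076 -1.3059790346889366 M 0.023434734895391687 -0.45436643045233116 -2.2255242991405857
(2, 0) [-0.0021  0.0001 -0.0019]
(3, 0) [-0.0029  0.0002 -0.0025]
```

Request:
jog_arm(turn=[[0,0,0],[0,0,0],[0,0,0],[0,0,0],[0,0,0]], travel=[[-0.001,0,-0.001],[-0.0021,0.0001,-0.0019],[-0.0021,0.0001,-0.0019],[-0.0015,0,-0.0027],[-0.001,-0.0001,-0.0035]], claw=[0,0,0,0,0])

```text
t: 8.95
ee_pos: [587.9, -122.7, 214.6]
tcp_rot: [[-0.633, 0.525, 0.569], [0.598, 0.799, -0.072], [-0.492, 0.295, -0.819]]
ft_force: [0.4, -1.4, -3.5]
width: 0.178
```

```bash
python3 go.py 20 -30.9
```

```text
8.95 [ 587.8564 -122.6972  214.6285] [-21.2622  -8.7381 102.5603  10.1384  52.4062 -76.9148] [ 0.3504 -1.4282 -3.5076] h 21.7 down 2.1 side 0.1 tilt 0.03 phi -30.89
-30.9 [ 0.0027 -0.0002 -0.0002] [-0.      0.0004 -0.0003]
F n,down,side 0.1010544815951756 -0.7142321467896907 1.3728304732625225 M -0.0006882568520703095 -0.0017486831216775723 -0.7087799554160802
(2, 0) [ 0.0011  0.     -0.0013]
(3, 0) [ 0.0002  0.0001 -0.0019]
```

Force has dropped to zero at h≈21.7, below the 24 mm square sides, so the hub is engaged. I'll keep sliding along the axis with the 2 mm downslope shift.

Request:
jog_arm(turn=[[0,0,0],[0,0,0],[0,0,0],[0,0,0],[0,0,0]], travel=[[0.0013,-0.0001,-0.0018],[0.0025,-0.0003,-0.0037],[0.0039,-0.0004,-0.0057],[0.0053,-0.0006,-0.0077],[0.0068,-0.0008,-0.0098]], claw=[0,0,0,0,0])

```text
t: 9.45
ee_pos: [594.8, -123.5, 204.5]
tcp_rot: [[-0.633, 0.525, 0.569], [0.598, 0.799, -0.072], [-0.492, 0.295, -0.819]]
ft_force: [0.0, -0.1, -4.7]
width: 0.179
```

```bash
python3 go.py 0 -30.9
```

```text
9.45 [ 594.7679 -123.5098  204.5377] [-21.029   -7.4116 102.5799  10.161   51.0499 -76.9214] [ 0.0283 -0.1016 -4.7307] h 9.4 down 2.2 side 0.1 tilt 0.02 phi -30.89
-30.9 [ 0.0072 -0.0008 -0.0065] [-0.0001  0.0003 -0.0003]
F n,down,side -0.6219522434393957 0.3856639169200403 0.09728973693916829 M -0.020583432470363934 -0.03314025885886164 -0.6921127281477498
(2, 0) [ 0.0055 -0.0006 -0.0076]
(3, 0) [ 0.0047 -0.0005 -0.0082]
```

Request:
jog_arm(turn=[[0,0,0],[0,0,0],[0,0,0],[0,0,0],[0,0,0]], travel=[[0.0014,-0.0001,-0.002],[0.0026,-0.0003,-0.0038],[0.0038,-0.0004,-0.0054],[0.0047,-0.0005,-0.0066],[0.0055,-0.0006,-0.0078]], claw=[0,0,0,0,0])

```text
t: 9.95
ee_pos: [599.9, -124.0, 197.4]
tcp_rot: [[-0.633, 0.525, 0.569], [0.597, 0.799, -0.072], [-0.492, 0.294, -0.819]]
ft_force: [-15.6, 2.1, 6.7]
width: 0.179
```

```bash
python3 go.py -1.5 -30.9
```

```text
9.95 [ 599.8913 -124.0136  197.3987] [-20.8437  -6.4129 102.5151  10.1486  50.1407 -76.9179] [-15.5859   2.0836   6.6861] h 0.6 down 2.1 side -0.1 tilt 0.03 phi -30.86
-30.9 [ 0.0029 -0.0004 -0.0005] [ 0.0001 -0.0006 -0.0007]
F n,down,side 17.772510799821667 6.75119838069893 -0.1082791456836892 M -0.0356111824791198 -0.03323107857360882 -1.6521180259499666
(2, 0) [ 0.0013 -0.0002 -0.0017]
(3, 0) [ 0.0004 -0.0001 -0.0023]
```

Request:
jog_arm(turn=[[0,0,0],[0,0,0],[0,0,0],[0,0,0]], travel=[[0.0002,0,-0.0014],[0.0003,0,-0.0018],[0.0003,0,-0.0018],[0.0003,0,-0.0018]], claw=[0,0,0,0])

```text
t: 10.35
ee_pos: [599.8, -124.0, 197.4]
tcp_rot: [[-0.633, 0.524, 0.569], [0.597, 0.799, -0.072], [-0.493, 0.294, -0.819]]
ft_force: [-8.9, 1.5, 3.1]
width: 0.176
```

```bash
python3 go.py 0 -30.9;python3 - <<'E'
from h import *
b=grab('scene','s5'); a=grab('wrist','w5')
cv2.imwrite('pics/v5.png',np.hstack([cv2.resize(b['color'][160:280,200:330],(433,400),interpolation=cv2.INTER_CUBIC),a['color'][:300,150:510]if 0 else cv2.resize(a['color'][:300,150:510],(360,300)).copy() if 0 else cv2.copyMakeBorder(a['color'][:300,150:510],0,100,0,0,0)]))
E
```

```text
10.35 [ 599.8298 -124.0179  197.3586] [-20.8416  -6.4405 102.5605  10.1464  50.0752 -76.9481] [-8.9282  1.5374  3.0743] h 0.6 down 2.1 side -0.0 tilt 0.01 phi -30.83
-30.9 [ 0.0021 -0.0003  0.0007] [ 0.0008  0.0001 -0.001 ]
F n,down,side 10.986133212675732 3.356175457413855 -0.40316712672988814 M 0.0011336732885604257 -0.00910166677127826 -1.2117868951527884
(2, 0) [ 0.0005 -0.0001 -0.0004]
(3, 0) [-0.0003  0.     -0.001 ]
```

View pics/v5.png

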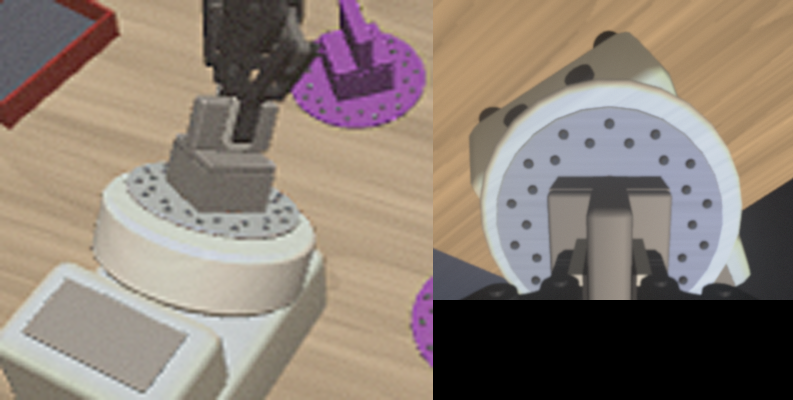

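The pictures show the plate lying flat on the collar, concentric with the deck (scene crop 215,195), and the rim gap to the deck looks even in the wrist view. Releasing.

Request:
jog_arm(turn=[[0,0,0],[0,0,0],[0,0,0],[0,0,0],[0,0,0]], travel=[[0,0,0],[0,0,0],[0,0,0],[0,0,0],[0,0,0]], claw=[0,0.5,1,1,1])

```text
t: 10.95
ee_pos: [600.3, -124.2, 198.1]
tcp_rot: [[-0.633, 0.524, 0.57], [0.597, 0.799, -0.073], [-0.494, 0.294, -0.818]]
ft_force: [0.1, -0.1, -0.4]
width: 0.85
```

Request:
jog_arm(turn=[[0,0,0],[0,0,0],[0,0,0],[0,0,0],[0,0,0]], travel=[[0,0,0],[0,0,0],[-0.006,0.0007,0.008],[-0.018,0.002,0.025],[-0.03,0.004,0.043]], claw=[1,1,1,1,1])

```text
t: 11.45
ee_pos: [569.5, -120.0, 241.3]
tcp_rot: [[-0.633, 0.524, 0.569], [0.597, 0.799, -0.072], [-0.493, 0.294, -0.819]]
ft_force: [0.8, 0.1, -0.4]
width: 0.997
```

Request:
jog_arm(turn=[[0,0,0],[0,0,0],[0,0,0],[0,0,0],[0,0,0]], travel=[[-0.02,0.003,0.029],[-0.04,0.005,0.058],[-0.06,0.008,0.086],[-0.07,0.009,0.1],[-0.07,0.009,0.1]], claw=[1,1,1,1,1])

```text
t: 11.95
ee_pos: [499.3, -111.2, 346.6]
tcp_rot: [[-0.629, 0.522, 0.576], [0.595, 0.8, -0.076], [-0.5, 0.296, -0.814]]
ft_force: [-0.2, -0.1, 0.3]
width: 0.997
```

```bash
python3 go.py 0 -30.9;python3 - <<'E'
from h import *
from go import *
w=grab('wrist','w6'); b=grab('scene','s6')
P=(cloud(w)-seat)@np.c_[down,side,n]; hsv=cv2.cvtColor(w['color'],cv2.COLOR_BGR2HSV)
r=np.hypot(P[...,0],P[...,1])
A=P[(r<60)&(abs(P[...,2]-4)<8)];q=A.mean(0);nn=np.linalg.svd(A-q,full_matrices=False)[2][2];print('plate',len(A),np.median(A,0),nn)
A=P[(r>68)&(r<76)&(abs(P[...,2]+6)<8)];print('deck',len(A),np.median(A[:,2]))
A=P[(r<50)&(P[...,2]>72)&(P[...,2]<90)];print('bar',len(A),A.mean(0),cv2.minAreaRect(A[:,:2].astype(np.float32)))
cv2.imwrite('pics/v6.png',np.hstack([cv2.resize(b['color'][160:280,200:330],(433,400),interpolation=cv2.INTER_CUBIC),w['color'][:,150:510]]))
a=grab('top','t6'); t=load('t0'); d=cv2.absdiff(a['color'],t['color']).max(2)
for k,(x,y,h) in dict(jar=(240,125,18),bowl=(185,139,20),pan=(430,220,28)).items(): print(k,(d[y-h:y+h,x-h:x+h]>50).sum())
E
```

```text
11.95 [ 499.2524 -111.228   346.5856] [-24.8975 -23.2519  98.7233  10.6328  70.5833 -77.3331] [-0.2143 -0.0819  0.2715] h 181.0 down -1.0 side 0.1 tilt 0.54 phi -30.77
-30.9 [ 0.1027 -0.0131 -0.1485] [ 0.0045  0.0086 -0.0003]
F n,down,side 3.615089180063128 -2.2843094775937676 0.1082331327243999 M 0.006199650851251172 -0.011991039332544218 -0.20670510630166852
(2, 0) [ 0.101  -0.0129 -0.1496]
(3, 0) [ 0.1002 -0.0128 -0.1502]
plate 6044 [ 10.19320078 -10.22498069   5.97143309] [-8.77174159e-04 -2.74768471e-04 -9.99999578e-01]
deck 2932 -4.165374941342808
bar 1344 [ 4.12222012 -0.99505947 81.46292316] ((2.7684860229492188, 0.06495475769042969), (15.419219970703125, 64.39159393310547), 59.47244644165039)
jar 0
bowl 0
pan 0
```

View pics/v6.png

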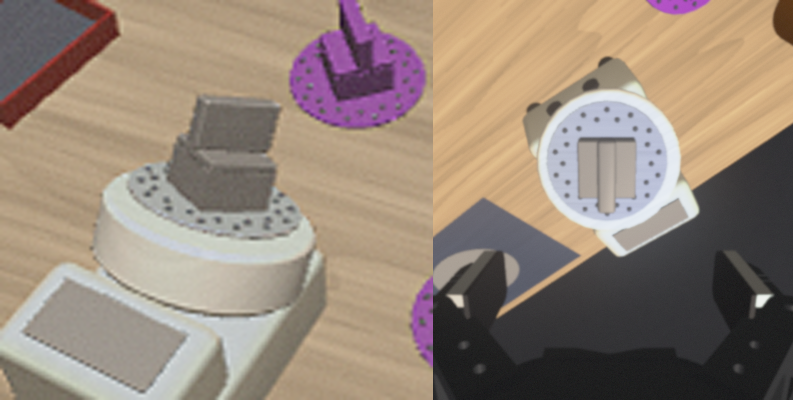

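The plate's top is 10.1 mm above the deck (6 mm collar plus 4 mm plate), so it is home. The plate is parallel to the deck, and the bystanders are unmoved.

```bash
python3 -c "
from station import *
print(finish_job())"
```

```text
the job is handed in; nothing more can be done
None
```

The grating disc is fitted on the cutter. I picked the grey disc up by its grip bar, turned it to match the spindle (about -31° from downslope) and slid it down to the collar before letting go. I handed the job in at about 12 s; no verdict was reported.

**On the way down:** the hub first caught on the tooth tips, with about 22 N along the axis. A 2 mm shift downslope freed it, and it then slid freely until it pressed on the collar with 11–18 N.

**Last checks after release:**
- **Seating:** the plate's top is 10.1 mm above the deck, against 10 mm expected (6 mm collar plus 4 mm plate).
- **Tilt:** the plate's axis is within about 0.001 rad of the spindle axis.
- **Bystanders:** the top camera shows no change at the jar, bowl or pan.
- **Robot:** the gripper is open and clear, with no contact force.

**One disagreement:** the camera put the disc's centre 2–3 mm further downslope than my first estimate of the seat. That matches the 2 mm shift, so I take it as camera calibration error rather than a bad fit.

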